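Take the rolling pin out of the drawer

ROBOT

A 6-joint arm with a two-finger parallel gripper is mounted at the origin on a cart in front of the work surface, level with it; the furniture and walls round the work are solid. World frame = base frame: x ahead of the robot, y to its left, z up, the work surface at z = 0. Lengths are in m, angles in rad, forces in N, time in s.
With the tool pointing down it reaches from about 0.375 to 0.9 m from the base axis. Payload 3.1 kg.
Tool frame: the origin (TCP) lies on the centre line of the jaws, within the pads' length; the fingertips stand 14 mm ahead of it and the grasp point (between the pads) lies 5 mm behind it; z points along the fingers, y is the line along which they close (so a half turn about z gives the same grasp; the last joint's range is limited). The gripper opens to 87 mm and grips with 3 to 60 N. Pads are 19 mm wide; open, the fingers measure 117 mm over their backs; the gripper's body (75 mm by 190 mm) begins 51 mm behind the grasp point.
Start: joints at [1.093, 0.527, 1.433, -0, 1.181, -0.178], TCP at [0.184, 0.597, 0.205] pointing down, gripper open.
Joint ranges: [-3.08, 3.08], [-0.75, 2.2], [0.22, 2.44], [-1.43, 4.57], [0, 2.65], [-2.85, 2.85]. Speed limits (rad/s): [2.79, 2.79, 3.14, 3.14, 3.14, 3.14].

INTERFACE

Orientations are given as a unit quaternion [x, y, z, w].
In Python, from rig import robot gives the robot as it stands.
- The arm moves only by the tool move_arm, never from a script. Its argument "commands" is a list of rows, each an object with "hand": the finger opening in cm, from 0 to 8.7; "travel": the shift along the tool's x, y, z in cm, a list of three; "twist": the turn, a rotation vector about the tool's x, y, z in degrees, a list of three. In form: [{"hand": hand, "travel": [dx, dy, dz], "twist": [wx, wy, wz]}, ...]. A call has 1 to 5 rows; each row shifts and turns the commanded pose from where the row before left it, along the tool's axes as they then stand; what a row does not reach is not made up. A row lasts 1/12 s, in which the tool goes at most 41.7 mm and 7.16 degrees, less where a joint would pass 70% of its speed; a pose out of reach is approached as far as the arm can. A call is refused whole if a number of a shift passes 4.17 or a number of a turn 7.16, either way. A call with a gripper value outside its range is refused whole. The fingers move at their own pace and stop on an object; "force" is the grip in N (left out, the last holds). Time passes only in rows, so rows that do not move let the fingers close. It gives the time, the measured TCP pose, the force, the opening and the grip force at its end, in the units of the state.
- robot.get_obs(): the state, without advancing time (a new reading comes with each control period).
- robot.camera(name): name is "scene" or "top"; returns a dict with "frame" (384x512x3 uint8, red, green, blue), "fov_y" (degrees; the focal length in pixels is half the picture's height over the tangent of half this angle, whatever the lens; pixels are square), "cx", "cy" (the principal point, pixels), "extrinsics" (4x4, takes a point from camera to world coordinates). Camera axes: x right, y down, z forward; pixel columns grow to the right and rows downward; lengths in m; the calibration is good to about 2 mm. A picture is of the moment at which its call begins. There is no depth.
- robot.hand_in(): hands the job in; it is judged then, once.
The state is a dict: "time": time; "q": joint angles; "joint_velocities": joint speeds; "joint_torque": joint torques, N m; "position": TCP position; "tool_rot": TCP orientation; "ft_force": force on the tool from outside, world axes, zero at the start; "moment": the same for the moment, N m; "grip_width": finger opening in m; "grip_force": force on a finger pad.
Only numpy, scipy, OpenCV 4.12 (cv2) and the standard library are available. Lean on these libraries where they do the work, as an engineer would, in place of code of your own. Each camera call takes 0.05 s, during which the arm holds its last target. There are 200 camera calls.

TASK

Pull the chest's drawer right out to its stop, then bring the rolling pin out through the gap: the pin is longer than the gap, so raise its front end over the drawer front and draw it out slantwise, without forcing it against the wood or upsetting the carton in the drawer or the tub and the jar on the chest. Finish while still holding the pin in the gripper, still and level, wholly in front of the chest and about 15 cm above the chest's top.

Things in the scene. Friction and masses are not known exactly. Their poses are not given: they have to be found in the camera images.
- chest: low wooden one-drawer chest standing fast on the worktop, 336 deep (drawer front included) x 260 wide x 118 mm high; origin: centre of its underside; x points from its front to its back, y across it, z up. Its drawer side looks along -x (about to the robot's left). The top board's underside is 103 mm above the worktop and its front edge lies at x = -150 mm. The chest does not move.
- drawer (a joint): how far the drawer is pulled out of the chest along the chest's -x: 0 shut, 0.195 m at the stop; slides with 1.5 N of friction and stays where it is left. At the stop the gap from the front board's inner face to the edge of the chest's top board is 195 mm.
- drawer_floor (a point): middle of the drawer's inner floor (moves with the drawer), 28 mm above the worktop. The drawer is open-topped, 300 mm long and 218 mm wide inside, its long side lying along the chest's x; side walls up to 80 mm, 16 mm thick front board up to 100 mm above the worktop.
- drawer_pull (a point): middle of the drawer's level steel bar handle (11 mm round bar, 140 mm long along the chest's y, its axis 35 mm clear of the drawer front, 83 mm above the worktop)
- rolling_pin: one-piece wooden rolling pin, about 0.3 kg, lying lengthwise in the drawer; 270 mm long over all; barrel 180 mm long, 44 mm diameter, and at each end a turned handle 45 mm long, at most 24 mm diameter; origin: its middle, on its axis; its x axis runs along it, from the end nearest the drawer front to the end at the back of the drawer (its y and z axes turn as it rolls)
- pin_front (a point): end of the rolling pin that lies nearest the drawer front (on its axis, 135 mm from the middle)
- pin_back (a point): the other end of the rolling pin, which stays under the chest's top board when the drawer is open
- yellow_box: small carton, 112 x 55 x 41 mm, lying in the drawer beside the rolling pin on the side away from the robot; origin: centre of its underside; stays in the drawer
- butter_tub: low tub, 96 x 137 x 53 mm, standing on the back half of the chest; origin: centre of its underside; leave alone
- honey: round jar, 64 mm diameter, 87 mm high, standing on the back half of the chest; origin: centre of its underside; leave alone

How it is judged:
By the outcome, as a careful person would: the job done as asked, in the order asked, and still so for the second after the job is handed in, while the arm keeps its last pose, push and grip.
It also fails if it takes over 54 s, if anything falls off the work surface, if the arm or the gripper's body presses on something with over 40 N, if the wrist force passes 120 N, or if a joint passes its speed limit or range.

## Working session

There is one attempt and no reset: what is moved stays moved. The work goes in short steps, Python scripts to look and compute and a tool call to move; the robot and the scene stay as the last step left them, time stands still between calls to the robot, and variables do not carry over. Pictures are saved under pics/ and viewed, at most 10 in all, crops included, and the job is handed in when it is done.

Besides the shell and the picture viewer there is one more tool, called after "Request:" by a JSON object that holds its "api" and its "payload", one argument or row to a line. move_arm: Moves the arm, as the interface text tells. Its arguments: {"type":"object","properties":{"commands":{"type":"array"},"force":{"type":"number"}},"required":["commands"]}

```bash
mkdir -p pics; ls
python3 - <<'E'
from rig import robot
import cv2
o=robot.get_obs();print({k:(v if not hasattr(v,'round') else v) for k,v in o.items()})
for n in("scene","top"):
    c=robot.camera(n);cv2.imwrite(f"pics/{n}0.png",cv2.resize(c["frame"][:,:,::-1],(800,600),interpolation=cv2.INTER_CUBIC))
    print(n,c["fov_y"],c["cx"],c["cy"],c["extrinsics"],[k for k in c])
E
```

```text
pics
{'time': 0.0, 'q': array([ 1.09350073e+00,  5.28474223e-01,  1.43391795e+00, -2.29981605e-05,
        1.18139380e+00, -1.78482336e-01]), 'joint_velocities': array([-0.00133147,  0.00102802,  0.00147317, -0.00037519,  0.00128888,
        0.00031695]), 'joint_torque': array([ 1.29413103e-03, -4.40036201e+01, -1.76591223e+01,  6.33790484e-02,
        5.81736490e-02, -1.62359333e-04]), 'position': array([0.18359476, 0.59660892, 0.20406176]), 'tool_rot': array([ 1.48846982e-01,  9.88859633e-01, -1.04165779e-03, -3.43106702e-04]), 'ft_force': array([-1.30158442, -0.45060389,  0.54248388]), 'moment': array([ 0.02518282, -0.06983635, -0.00648352]), 'grip_force': 0.0, 'grip_width': 0.08714816887567159}
scene 44.92734070511097 260.1572310487644 191.24582121889148 [[-0.76565852 -0.33517134  0.54902386  0.08793681]
 [-0.64278381  0.36627405 -0.67280926  0.4615517 ]
 [ 0.02441319 -0.86804579 -0.49588356  0.56676436]
 [ 0.          0.          0.          1.        ]] ['frame', 'fov_y', 'cx', 'cy', 'extrinsics']
top 54.06209439691824 255.56145093905405 190.1683593237711 [[ 0.00651021 -0.99893252  0.04573233  0.52712738]
 [-0.99996442 -0.00625794  0.0056572  -0.18323152]
 [-0.00536497 -0.04576753 -0.99893771  0.93286049]
 [ 0.          0.          0.          1.        ]] ['frame', 'fov_y', 'cx', 'cy', 'extrinsics']
```

View pics/scene0.png

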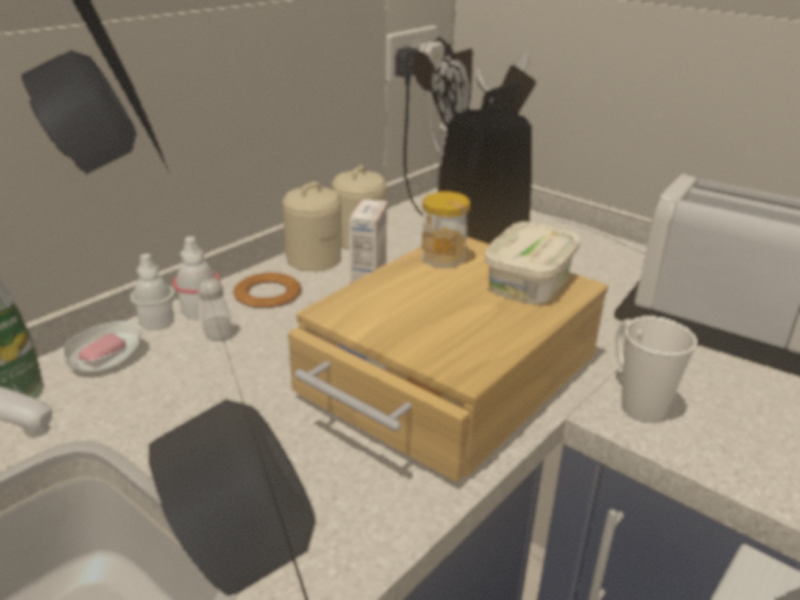

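View pics/top0.png

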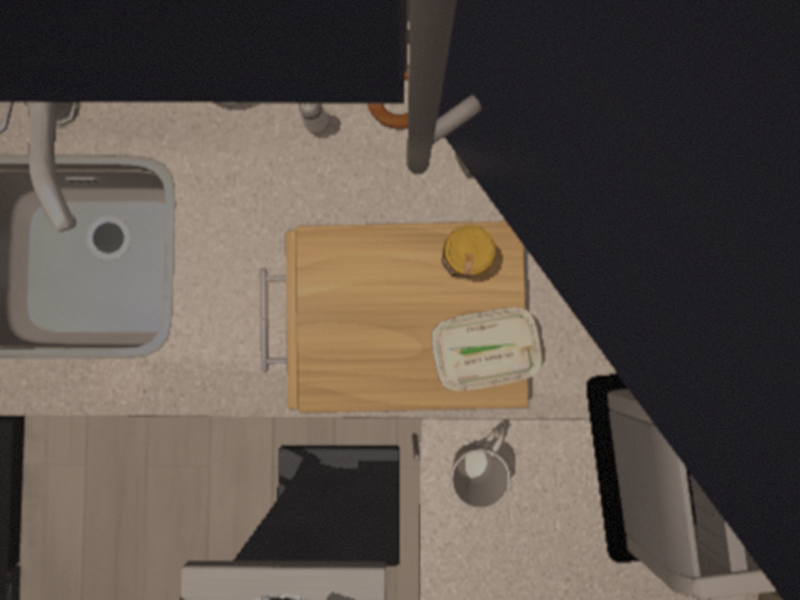

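The scene view shows the chest with its drawer slightly proud, and its handle bar running from (298,375) to (398,424). In the top view the bar runs (264,270)–(265,370), the top's back corners are (525,222) and (528,408), and the drawer front's corners are (287,231) and (290,411).

```bash
cat > h.py <<'E'
from rig import robot
import numpy as np, cv2
from scipy.spatial.transform import Rotation as R
def cam(n):
    c=robot.camera(n);c["f"]=192/np.tan(np.radians(c["fov_y"]/2));return c
def back(c,u,v,z,s=1.5625,o=(0,0)):
    "pixel in a picture enlarged s from offset o -> world point at height z"
    E=c["extrinsics"];d=E[:3,:3]@np.array([((u+.5)/s-.5+o[0]-c["cx"])/c["f"],((v+.5)/s-.5+o[1]-c["cy"])/c["f"],1])
    return E[:3,3]+d*(z-E[2,3])/d[2]
def proj(c,p,s=1.5625,o=(0,0)):
    E=c["extrinsics"];q=E[:3,:3].T@(np.asarray(p)-E[:3,3]);return ((c["f"]*q[:2]/q[2]+[c["cx"],c["cy"]]-o+.5)*s-.5).round(1)
def delta(o,p,Rm):
    "travel cm, twist deg in tool axes from state o to pose"
    A=R.from_quat(o["tool_rot"]);return (A.inv().apply(np.asarray(p)-o["position"])*100).round(2),np.degrees((A.inv()*Rm).as_rotvec()).round(1)
E
python3 - <<'E'
from h import *
np.set_printoptions(precision=4,suppress=True)
c=cam("top");d=cam("scene")
for n,u,v,z in [("bar",264,270,.083),("bar",265,370,.083),("bk",525,222,.118),("bk",528,408,.118),("fr",287,231,.1),("fr",290,411,.1),("edge",297,228,.118),("edge",299,411,.118)]: print(n,back(c,u,v,z))
print("scene bar",back(d,298,375,.083),back(d,398,424,.083))
print(R.from_quat(robot.get_obs()["tool_rot"]).as_matrix())
E
```

```text
bar [0.6046 0.0187 0.083 ]
bar [0.4602 0.0148 0.083 ]
bk [ 0.6708 -0.3527  0.118 ]
bk [ 0.4135 -0.356   0.118 ]
fr [ 0.6591 -0.0172  0.1   ]
fr [ 0.4043 -0.0254  0.1   ]
edge [ 0.6606 -0.0347  0.118 ]
edge [ 0.4071 -0.0412  0.118 ]
scene bar [0.6032 0.0206 0.083 ] [0.463  0.0105 0.083 ]
[[-0.9557  0.2944 -0.0006]
 [ 0.2944  0.9557 -0.0012]
 [ 0.0002 -0.0014 -1.    ]]
```

Request:
{"api": "move_arm", "payload": {
  "commands": [
    {"hand":2.6,"travel":[0,0,0],"twist":[0,0,-6.2]},
    {"hand":2.6,"travel":[0,0,0],"twist":[0,0,-6.2]},
    {"hand":2.6,"travel":[0,0,0],"twist":[0,0,-6.2]},
    {"hand":2.6,"travel":[-2,-3.5,0],"twist":[0,0,0]},
    {"hand":2.6,"travel":[-2,-3.5,0],"twist":[0,0,0]}
  ],
  "force": 15
}}

```text
time: 0.62
position: [0.2253, 0.5288, 0.2046]
tool_rot: [-0.015, 1.0, 0.0, 0.0]
ft_force: [1.5, 0.1, 0.1]
grip_width: 0.0613
grip_force: 0.0
```

Request:
{"api": "move_arm", "payload": {
  "commands": [
    {"hand":2.6,"travel":[-2,-3.5,0],"twist":[0,0,0]},
    {"hand":2.6,"travel":[-2,-3.5,0],"twist":[0,0,0]},
    {"hand":2.6,"travel":[-2,-3.5,0],"twist":[0,0,0]},
    {"hand":2.6,"travel":[-2,-3.5,0],"twist":[0,0,0]},
    {"hand":2.6,"travel":[-2,-3.5,0],"twist":[0,0,0]}
  ]
}}

```text
time: 1.03
position: [0.3307, 0.3543, 0.2051]
tool_rot: [-0.013, 1.0, -0.0, 0.0]
ft_force: [0.2, 0.8, -0.7]
grip_width: 0.0299
grip_force: 0.0
```

Request:
{"api": "move_arm", "payload": {
  "commands": [
    {"hand":2.6,"travel":[-2,-3.5,0],"twist":[0,0,0]},
    {"hand":2.6,"travel":[-2,-3.5,0],"twist":[0,0,0]},
    {"hand":2.6,"travel":[-2,-3.5,0],"twist":[0,0,0]},
    {"hand":2.6,"travel":[-2,-3.5,0],"twist":[0,0,0]},
    {"hand":2.6,"travel":[-2,-3.5,0],"twist":[0,0,0]}
  ]
}}

```text
time: 1.45
position: [0.4353, 0.1818, 0.2052]
tool_rot: [-0.013, 1.0, 0.0, 0.0]
ft_force: [1.0, 1.2, -0.2]
grip_width: 0.0261
grip_force: 0.0
```

Request:
{"api": "move_arm", "payload": {
  "commands": [
    {"hand":2.6,"travel":[-1.9,-3.4,0],"twist":[0,0,0]},
    {"hand":2.6,"travel":[-1.9,-3.4,0],"twist":[0,0,0]},
    {"hand":2.6,"travel":[-1.9,-3.4,0],"twist":[0,0,0]},
    {"hand":2.6,"travel":[-1.9,-3.4,0],"twist":[0,0,0]},
    {"hand":2.6,"travel":[-1.9,-3.2,0],"twist":[0,0,0]}
  ]
}}

```text
time: 1.87
position: [0.5346, 0.016, 0.205]
tool_rot: [-0.013, 1.0, 0.0, -0.0]
ft_force: [0.8, -0.3, 0.3]
grip_width: 0.0257
grip_force: 0.0
```

Run:
```python
from h import *
np.set_printoptions(precision=4,suppress=True)
o=robot.get_obs();print(o["position"],R.from_quat(o["tool_rot"]).as_matrix()[:,1],o["ft_force"])
Rm=R.from_matrix(np.array([[-1,-.027,0],[-.027,1,0],[0,0,-1]]).T@np.eye(3)) if 0 else R.from_matrix(np.column_stack([[-.99964,-.02699,0],[-.02699,.99964,0],[0,0,-1]]))
print(delta(o,[.533,.0165,.086],Rm))
```

```text
[0.5346 0.016  0.205 ] [-0.0251  0.9997  0.    ] [ 0.8323 -0.3355  0.2854]
(array([ 0.16,  0.05, 11.9 ]), array([ 0. , -0. , -0.1]))
```

Request:
{"api": "move_arm", "payload": {
  "commands": [
    {"hand":2.6,"travel":[0,0,3],"twist":[0,0,0]},
    {"hand":2.6,"travel":[0,0,3],"twist":[0,0,0]},
    {"hand":2.6,"travel":[0,0,1.5],"twist":[0,0,0]},
    {"hand":2.6,"travel":[0,0,0.5],"twist":[0,0,0]},
    {"hand":2.6,"travel":[0,0,0.5],"twist":[0,0,0]}
  ]
}}

```text
time: 2.28
position: [0.5337, 0.0181, 0.1193]
tool_rot: [-0.013, 1.0, 0.0, -0.001]
ft_force: [-0.2, 0.3, 0.6]
grip_width: 0.0261
grip_force: 0.0
```

Request:
{"api": "move_arm", "payload": {
  "commands": [
    {"hand":2.6,"travel":[0,0,0.8],"twist":[0,0,0]},
    {"hand":2.6,"travel":[0,0,0.8],"twist":[0,0,0]},
    {"hand":2.6,"travel":[0,0,0.8],"twist":[0,0,0]},
    {"hand":2.6,"travel":[0,0,0.8],"twist":[0,0,0]},
    {"hand":2.6,"travel":[0,0,0.2],"twist":[0,0,0]}
  ]
}}

```text
time: 2.7
position: [0.5334, 0.0184, 0.085]
tool_rot: [-0.013, 1.0, 0.0, -0.001]
ft_force: [1.3, -0.5, 0.1]
grip_width: 0.0259
grip_force: 0.0
```

Request:
{"api": "move_arm", "payload": {
  "commands": [
    {"hand":0.6,"travel":[0,0,0],"twist":[0,0,0]},
    {"hand":0.6,"travel":[0,0,0],"twist":[0,0,0]},
    {"hand":0.6,"travel":[0,0,0],"twist":[0,0,0]},
    {"hand":0.6,"travel":[0,0,0],"twist":[0,0,0]},
    {"hand":0.6,"travel":[0,0,0],"twist":[0,0,0]}
  ]
}}

```text
time: 3.12
position: [0.5343, 0.0181, 0.0864]
tool_rot: [-0.013, 1.0, -0.0, 0.0]
ft_force: [-0.9, -0.3, -0.0]
grip_width: 0.0072
grip_force: 0.0
```

Run:
```python
from h import *
o=robot.get_obs();print(o["grip_width"],o["grip_force"],o["position"],o["ft_force"])
c=cam("scene");p=proj(c,o["position"],1);print(p, proj(c,[.533,.016,.083],1))
x,y=[int(v) for v in p];x0=max(x-100,0);y0=max(y-90,0);print(x0,y0)
a=cv2.resize(c["frame"][y0:y0+150,x0:x0+200,::-1],None,fx=3,fy=3,interpolation=cv2.INTER_CUBIC)
c=cam("top");p=proj(c,o["position"],1);print(p)
cv2.imwrite("pics/g1.png",a)
```

```text
0.007180987257994977 0.0 [0.53432874 0.01808074 0.08642998] [-0.88019408 -0.28945229 -0.04730844]
[219.5 253.6] [221. 255.]
119 163
[168.2 203.6]
```

View pics/g1.png

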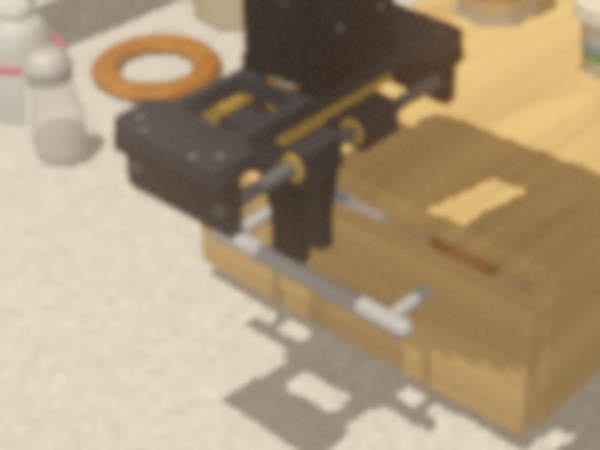

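The crop shows the fingers closed just above or behind the bar, tips near (290,258) and (320,245), while the bar passes at about (300,275). I'll compare that with the projection.

Run:
```python
from h import *
c=cam("scene")
k=dict(s=6,o=np.array([180,205]))
for n,p in [("tipfront",[.534,.029,.072]),("tipback",[.534,.007,.072]),("bar",[.533,.016,.083]),("barL",[.603,.018,.083]),("barR",[.463,.014,.083]),("f100",[.534,.029,.1])]: print(n,proj(c,p,**k))
a=cv2.resize(c["frame"][205:280,180:280,::-1],None,fx=6,fy=6,interpolation=cv2.INTER_CUBIC)
a=cv2.convertScaleAbs(a,alpha=1.8,beta=20)
cv2.imwrite("pics/g2.png",a)
```

```text
tipfront [213.9 353.4]
tipback [268.4 317.1]
bar [248.2 302.2]
barL [ 72.6 207.8]
barR [441.3 406. ]
f100 [211.5 273. ]
```

View pics/g2.png

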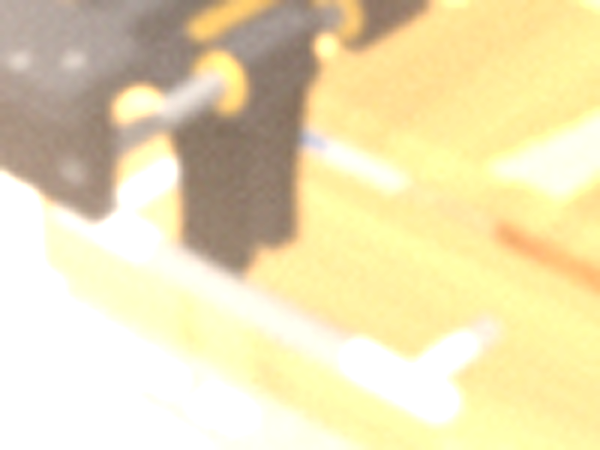

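The bar sits where measured, with its right end at (450,400). Both fingertips, at (215,265) and (275,245), appear about 20–25 mm higher than the nominal tips, so they closed above the bar. I'll open, go lower carefully and close again.

Request:
{"api": "move_arm", "payload": {
  "commands": [
    {"hand":2.6,"travel":[0,0,0],"twist":[0,0,0]},
    {"hand":2.6,"travel":[0,0,0],"twist":[0,0,0]},
    {"hand":2.6,"travel":[0,0,0],"twist":[0,0,0]},
    {"hand":2.6,"travel":[0,0,0.4],"twist":[0,0,0]},
    {"hand":2.6,"travel":[0,0,0.4],"twist":[0,0,0]}
  ]
}}

```text
time: 3.68
position: [0.5342, 0.0181, 0.0779]
tool_rot: [-0.013, 1.0, -0.0, 0.0]
ft_force: [-0.2, -0.1, -0.2]
grip_width: 0.0243
grip_force: 0.0
```

Request:
{"api": "move_arm", "payload": {
  "commands": [
    {"hand":2.6,"travel":[0,0,0.3],"twist":[0,0,0]},
    {"hand":2.6,"travel":[0,0,0.3],"twist":[0,0,0]},
    {"hand":0.6,"travel":[0,0,0],"twist":[0,0,0]},
    {"hand":0.6,"travel":[0,0,0],"twist":[0,0,0]},
    {"hand":0.6,"travel":[0,0,0],"twist":[0,0,0]}
  ]
}}

```text
time: 4.1
position: [0.534, 0.0181, 0.072]
tool_rot: [-0.013, 1.0, 0.0, -0.0]
ft_force: [-0.2, 0.0, -0.6]
grip_width: 0.013
grip_force: 0.0
```

Run:
```python
from h import *
o=robot.get_obs();print(o["grip_width"],o["grip_force"],o["position"],o["ft_force"])
c=cam("scene");d=cam("top")
k=dict(s=4,o=np.array([160,180]))
P=[.534,.018,o["position"][2]]
for dz in(-.014,.0,.02):
  print(proj(c,P+np.array([0,0,dz]),**k),proj(d,P+np.array([0,0,dz]),s=4,o=np.array([120,150]))+[500,0])
a=cv2.resize(c["frame"][180:280,160:280,::-1],None,fx=4,fy=4,interpolation=cv2.INTER_CUBIC)
b=cv2.resize(d["frame"][150:250,120:195,::-1],None,fx=4,fy=4,interpolation=cv2.INTER_CUBIC)
a=cv2.convertScaleAbs(np.hstack([a,np.zeros((400,20,3),np.uint8),b]),alpha=1.3,beta=10)
cv2.imwrite("pics/g3.png",a);print(a.shape)
```

```text
0.013001249789407188 0.0 [0.53403474 0.01813363 0.07195219] [-0.24328879  0.0224596  -0.59442398]
[241.4 349.3] [705.9 217.1]
[240.8 323.3] [700.3 216.8]
[239.9 285.4] [691.9 216.5]
(400, 800, 3)
```

View pics/g3.png

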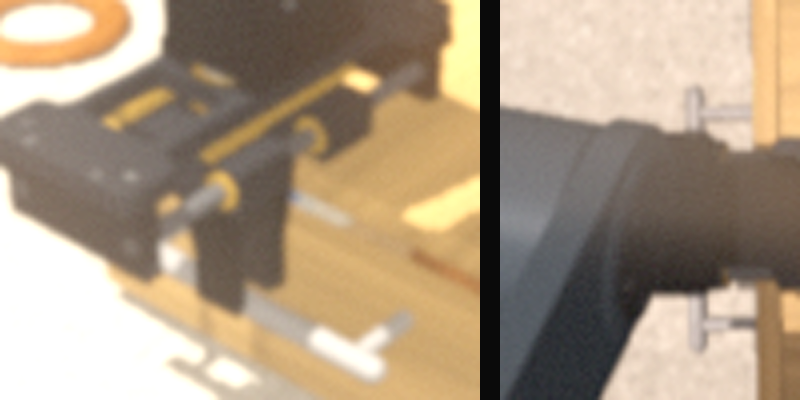

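Request:
{"api": "move_arm", "payload": {
  "commands": [
    {"hand":2.2,"travel":[0,0,0],"twist":[0,0,0]},
    {"hand":2.2,"travel":[0,0,0.4],"twist":[0,0,0]},
    {"hand":2.2,"travel":[0,0,0.4],"twist":[0,0,0]},
    {"hand":0.6,"travel":[0,0,0],"twist":[0,0,0]},
    {"hand":0.6,"travel":[0,0,0],"twist":[0,0,0]}
  ]
}}

```text
time: 4.62
position: [0.5336, 0.0182, 0.0636]
tool_rot: [-0.013, 1.0, 0.0, -0.001]
ft_force: [-1.1, -4.0, -1.2]
grip_width: 0.0145
grip_force: 2.2
```

Request:
{"api": "move_arm", "payload": {
  "commands": [
    {"hand":0.6,"travel":[0,0,0],"twist":[0,0,0]},
    {"hand":0.6,"travel":[0,0,0],"twist":[0,0,0]},
    {"hand":0.6,"travel":[0,0,0],"twist":[0,0,0]},
    {"hand":0.6,"travel":[0,0,0],"twist":[0,0,0]}
  ]
}}

```text
time: 4.95
position: [0.5337, 0.018, 0.0638]
tool_rot: [-0.013, 1.0, -0.0, -0.0]
ft_force: [-0.1, -1.9, -3.1]
grip_width: 0.0108
grip_force: 15.0
```

Gripped: width 10.8 mm at 15 N. The real fingertips stand about 20 mm further back than nominal. Next I'll pull the drawer gently.

Request:
{"api": "move_arm", "payload": {
  "commands": [
    {"hand":0.6,"travel":[0,0.4,0],"twist":[0,0,0]},
    {"hand":0.6,"travel":[0,0.8,0],"twist":[0,0,0]},
    {"hand":0.6,"travel":[0,1.2,0],"twist":[0,0,0]},
    {"hand":0.6,"travel":[0,1.4,0],"twist":[0,0,0]},
    {"hand":0.6,"travel":[0,1.4,0],"twist":[0,0,0]}
  ],
  "force": 20
}}

```text
time: 5.37
position: [0.5321, 0.0715, 0.0638]
tool_rot: [-0.013, 1.0, 0.0, -0.0]
ft_force: [0.1, -2.7, -5.8]
grip_width: 0.0102
grip_force: 20.0
```

Request:
{"api": "move_arm", "payload": {
  "commands": [
    {"hand":0.6,"travel":[0,1.4,0],"twist":[0,0,0]},
    {"hand":0.6,"travel":[0,1.4,0],"twist":[0,0,0]},
    {"hand":0.6,"travel":[0,1.4,0],"twist":[0,0,0]},
    {"hand":0.6,"travel":[0,1.4,0],"twist":[0,0,0]},
    {"hand":0.6,"travel":[0,1.4,0],"twist":[0,0,0]}
  ]
}}

```text
time: 5.78
position: [0.5301, 0.142, 0.0638]
tool_rot: [-0.013, 1.0, 0.0, -0.0]
ft_force: [0.6, -2.4, -4.8]
grip_width: 0.0104
grip_force: 20.0
```

Request:
{"api": "move_arm", "payload": {
  "commands": [
    {"hand":0.6,"travel":[0,1.4,0],"twist":[0,0,0]},
    {"hand":0.6,"travel":[0,1.4,0],"twist":[0,0,0]},
    {"hand":0.6,"travel":[0,1.4,0],"twist":[0,0,0]},
    {"hand":0.6,"travel":[0,1,0],"twist":[0,0,0]},
    {"hand":0.6,"travel":[0,0.6,0],"twist":[0,0,0]}
  ]
}}

```text
time: 6.2
position: [0.5284, 0.2002, 0.0638]
tool_rot: [-0.014, 1.0, 0.0, -0.001]
ft_force: [-1.1, -2.9, -4.8]
grip_width: 0.0099
grip_force: 20.0
```

Moved 182 mm so far. Creeping to the stop.

Request:
{"api": "move_arm", "payload": {
  "commands": [
    {"hand":0.6,"travel":[0,0.4,0],"twist":[0,0,0]},
    {"hand":0.6,"travel":[0,0.4,0],"twist":[0,0,0]},
    {"hand":0.6,"travel":[0,0.3,0],"twist":[0,0,0]},
    {"hand":0.6,"travel":[0,0.2,0],"twist":[0,0,0]},
    {"hand":0.6,"travel":[0,0.2,0],"twist":[0,0,0]}
  ]
}}

```text
time: 6.62
position: [0.5281, 0.2095, 0.0637]
tool_rot: [-0.014, 1.0, -0.003, -0.001]
ft_force: [-0.5, -17.1, -2.7]
grip_width: 0.0102
grip_force: 20.0
```

Request:
{"api": "move_arm", "payload": {
  "commands": [
    {"hand":2.6,"travel":[0,0,0],"twist":[0,0,0]},
    {"hand":2.6,"travel":[0,0,0],"twist":[0,0,0]},
    {"hand":2.6,"travel":[0,0,0],"twist":[0,0,0]},
    {"hand":2.6,"travel":[0,0,-1],"twist":[0,0,0]},
    {"hand":2.6,"travel":[0,0,-3],"twist":[0,0,0]}
  ]
}}

```text
time: 7.03
position: [0.5269, 0.2128, 0.1021]
tool_rot: [-0.013, 1.0, -0.0, -0.003]
ft_force: [-0.0, -0.4, 0.2]
grip_width: 0.0249
grip_force: 0.0
```

Request:
{"api": "move_arm", "payload": {
  "commands": [
    {"hand":6.5,"travel":[0,0,-4],"twist":[0,0,0]},
    {"hand":6.5,"travel":[0,0,-4],"twist":[0,0,0]},
    {"hand":6.5,"travel":[0,2,-3.5],"twist":[0,0,0]},
    {"hand":6.5,"travel":[0,4,0],"twist":[0,0,0]},
    {"hand":6.5,"travel":[0,4,0],"twist":[0,0,0]}
  ]
}}

```text
time: 7.45
position: [0.5293, 0.3146, 0.2248]
tool_rot: [-0.011, 1.0, 0.002, 0.005]
ft_force: [0.3, 0.5, -0.9]
grip_width: 0.0517
grip_force: 0.0
```

Run:
```python
from h import *
o=robot.get_obs();print(o["position"],o["ft_force"])
d=cam("top");c=cam("scene")
b=cv2.resize(d["frame"][110:290,70:310,::-1],None,fx=10/3,fy=10/3,interpolation=cv2.INTER_CUBIC)
cv2.imwrite("pics/t4.png",cv2.convertScaleAbs(b,alpha=1.3,beta=10));print(b.shape)
cv2.imwrite("pics/s4.png",cv2.resize(c["frame"][:,:,::-1],(800,600),interpolation=cv2.INTER_CUBIC))
```

```text
[0.52930788 0.31456832 0.22476422] [ 0.31308475  0.48119619 -0.90711077]
(600, 800, 3)
```

View pics/t4.png

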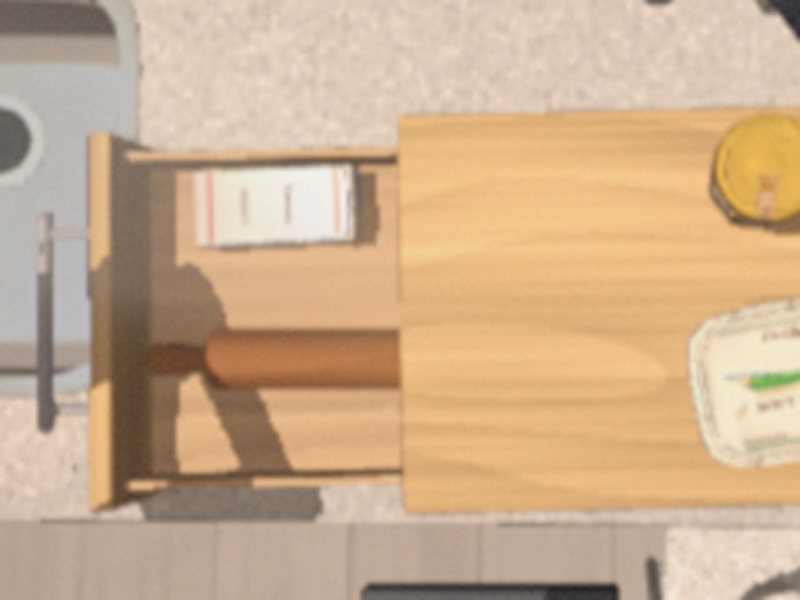

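View pics/s4.png

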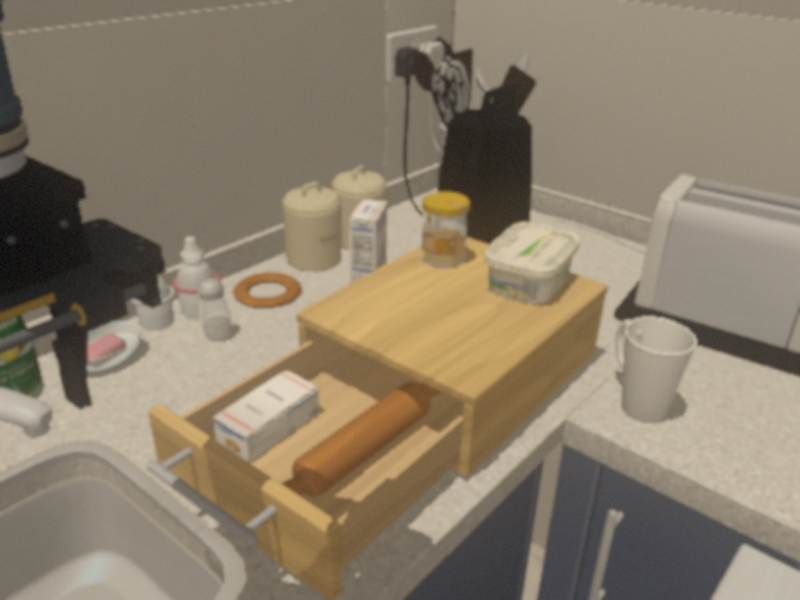

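Top view: the pin's front end is at (147,358), its barrel starts at (207,358) and runs to the board edge at (400,358), edges 329–388 px. The carton's near side is at y=245, the near wall at 480, and the drawer front's inner face at about x=110–150. The scene view confirms the drawer is open with the pin and carton lying undisturbed. The fingertip of the open hand is at (75,402).

Run:
```python
from h import *
np.set_printoptions(precision=4,suppress=True)
o=robot.get_obs();print(o["q"],o["position"],o["grip_width"])
A=R.from_quat(o["tool_rot"]).as_matrix();print(A)
d=cam("top");c=cam("scene");k=dict(s=10/3,o=np.array([70,110]))
for n,u,v,z in [("front",147,358.5,.05),("barrel0",207,358.5,.05),("edgepin",400,358,.05),("board_top_outer",91,320,.1),("board_top_inner",112,320,.1),("topedge",400,320,.118),("bar",45,320,.083),("carton near",275,245,.069),("wall near",260,480,.08),("carton far",275,165,.069),("topcornerNear",404,511,.118),("topcornerFar",400,117,.118)]: print(n,back(d,u,v,z,**k))
for s in(-1,1):
  for dd in (0,.01,.02,.03): print(s,dd,proj(c,o["position"]+A[:,2]*(.014-dd)+A[:,1]*s*(o["grip_width"]/2+.0075)))
# pin barrel ends in scene, z .05: back(.)
print(back(c,310,470,.05),back(c,420,400,.05))
```

```text
[ 0.3616  0.4937  1.4443  0.0034  1.1963 -1.2413] [0.5268 0.319  0.2219] 0.05927459021584339
[[-0.9995 -0.0309  0.0057]
 [-0.0309  0.9995  0.0055]
 [-0.0059  0.0053 -1.    ]]
front [0.502 0.154 0.05 ]
barrel0 [0.5023 0.1117 0.05  ]
edgepin [ 0.5035 -0.0242  0.05  ]
board_top_outer [0.5287 0.1728 0.1   ]
board_top_inner [0.5288 0.1588 0.1   ]
topedge [ 0.53   -0.0361  0.118 ]
bar [0.5285 0.2114 0.083 ]
carton near [0.5814 0.06   0.069 ]
wall near [0.4214 0.064  0.08  ]
carton far [0.6369 0.061  0.069 ]
topcornerNear [ 0.4069 -0.0405  0.118 ]
topcornerFar [ 0.6627 -0.0342  0.118 ]
-1 0 [ 97.6 431.1]
-1 0.01 [ 95.2 420.6]
-1 0.02 [ 92.7 409.9]
-1 0.03 [ 90.2 398.9]
1 0 [ -3.1 486. ]
1 0.01 [ -6.8 474.9]
1 0.02 [-10.6 463.6]
1 0.03 [-14.4 452. ]
[0.5082 0.0937 0.05  ] [ 0.4976 -0.0698  0.05  ]
```

Request:
{"api": "move_arm", "payload": {
  "commands": [
    {"hand":6.5,"travel":[0,0,0],"twist":[0,0,7]},
    {"hand":6.5,"travel":[0,0,0],"twist":[0,0,7]},
    {"hand":6.5,"travel":[0,0,0],"twist":[0,0,7]},
    {"hand":6.5,"travel":[0,0,0],"twist":[0,0,7]},
    {"hand":6.5,"travel":[0,0,0],"twist":[0,0,7]}
  ],
  "force": 45
}}

```text
time: 8.07
position: [0.5266, 0.3115, 0.2193]
tool_rot: [0.292, 0.956, -0.0, -0.0]
ft_force: [0.8, 0.5, 0.4]
grip_width: 0.0651
grip_force: 0.0
```

Request:
{"api": "move_arm", "payload": {
  "commands": [
    {"hand":6.5,"travel":[0,0,0],"twist":[0,0,7]},
    {"hand":6.5,"travel":[0,0,0],"twist":[0,0,7]},
    {"hand":6.5,"travel":[0,0,0],"twist":[0,0,7]},
    {"hand":6.5,"travel":[0,0,0],"twist":[0,0,7]},
    {"hand":6.5,"travel":[0,0,0],"twist":[0,0,7]}
  ]
}}

```text
time: 8.48
position: [0.5266, 0.3114, 0.2192]
tool_rot: [0.566, 0.824, -0.0, -0.0]
ft_force: [-0.4, -0.1, -1.5]
grip_width: 0.0653
grip_force: 0.0
```

Request:
{"api": "move_arm", "payload": {
  "commands": [
    {"hand":6.5,"travel":[0,0,0],"twist":[0,0,7]},
    {"hand":6.5,"travel":[0,0,0],"twist":[0,0,7]},
    {"hand":6.5,"travel":[0,0,0],"twist":[0,0,7]},
    {"hand":6.5,"travel":[0,0,0],"twist":[0,0,0]},
    {"hand":6.5,"travel":[0,0,0],"twist":[0,0,0]}
  ]
}}

```text
time: 8.9
position: [0.5266, 0.3118, 0.2192]
tool_rot: [0.704, 0.711, -0.0, 0.0]
ft_force: [0.4, 0.1, 0.9]
grip_width: 0.0649
grip_force: 0.0
```

```bash
cat >> h.py <<'E'
H=.027  # real grasp point lies this far behind the TCP
def toolR(th=0,yaw=-.0085):
    x=np.array([yaw*np.cos(th),np.cos(th),np.sin(th)]);y=np.array([1,-yaw,0]);x/=np.linalg.norm(x);y/=np.linalg.norm(y)
    return R.from_matrix(np.column_stack([x,y,np.cross(x,y)]))
def tcp(G,th=0): return np.asarray(G)+H*toolR(th).as_matrix()[:,2]
E
python3 - <<'E'
from h import *
o=robot.get_obs();print(o["q"].round(2),o["position"],o["grip_width"])
print(delta(o,tcp([.5025,.05,.13]),toolR()))
E
```

```text
[ 0.35  0.49  1.45 -0.    1.2   0.34] [0.52659098 0.31182098 0.2192324 ] 0.06489129181085362
(array([-26.15,  -2.67,  11.63]), array([-0. ,  0. ,  0.1]))
```

Request:
{"api": "move_arm", "payload": {
  "commands": [
    {"hand":6.5,"travel":[-2.6,-0.27,0],"twist":[0,0,0]},
    {"hand":6.5,"travel":[-2.6,-0.27,0],"twist":[0,0,0]},
    {"hand":6.5,"travel":[-2.6,-0.27,0],"twist":[0,0,0]},
    {"hand":6.5,"travel":[-2.6,-0.27,0],"twist":[0,0,0]},
    {"hand":6.5,"travel":[-2.6,-0.27,0],"twist":[0,0,0]}
  ]
}}

```text
time: 9.32
position: [0.5137, 0.1813, 0.2192]
tool_rot: [0.703, 0.711, -0.0, 0.0]
ft_force: [0.3, 0.1, 0.6]
grip_width: 0.065
grip_force: 0.0
```

Request:
{"api": "move_arm", "payload": {
  "commands": [
    {"hand":6.5,"travel":[-2.6,-0.27,0],"twist":[0,0,0]},
    {"hand":6.5,"travel":[-2.6,-0.27,0],"twist":[0,0,0]},
    {"hand":6.5,"travel":[-2.6,-0.27,0],"twist":[0,0,0]},
    {"hand":6.5,"travel":[-2.6,-0.27,0],"twist":[0,0,0]},
    {"hand":6.5,"travel":[-2.6,-0.27,0],"twist":[0,0,0]}
  ]
}}

```text
time: 9.73
position: [0.5012, 0.0511, 0.2193]
tool_rot: [0.703, 0.711, 0.0, 0.0]
ft_force: [0.4, 0.3, 0.4]
grip_width: 0.0647
grip_force: 0.0
```

Request:
{"api": "move_arm", "payload": {
  "commands": [
    {"hand":6.5,"travel":[0,0,3],"twist":[0,0,0]},
    {"hand":6.5,"travel":[0,0,3],"twist":[0,0,0]},
    {"hand":6.5,"travel":[0,0,3],"twist":[0,0,0]},
    {"hand":6.5,"travel":[0,0,2],"twist":[0,0,0]},
    {"hand":6.5,"travel":[0,0,1],"twist":[0,0,0]}
  ]
}}

```text
time: 10.15
position: [0.4997, 0.0523, 0.0968]
tool_rot: [0.704, 0.711, -0.001, -0.002]
ft_force: [-0.7, 0.3, 0.2]
grip_width: 0.0651
grip_force: 0.0
```

Run:
```python
from h import *
o=robot.get_obs();print(o["q"].round(2),o["position"],o["grip_width"],o["ft_force"])
print(delta(o,tcp([.5025,.05,.056]),toolR()))
c=cam("scene");k=dict(s=4,o=np.array([150,200]))
A=R.from_quat(o["tool_rot"]).as_matrix()
for s in(-1,1):
  for dd in (0,.02,.03): print(s,dd,proj(c,o["position"]+A[:,2]*(.014-dd)+A[:,1]*s*(o["grip_width"]/2+.0075),**k))
cv2.imwrite("pics/g5.png",cv2.convertScaleAbs(cv2.resize(c["frame"][200:340,150:330,::-1],None,fx=4,fy=4,interpolation=cv2.INTER_CUBIC),alpha=1.3))
```

```text
[-0.12  0.54  1.83 -0.    0.78 -0.13] [0.49970033 0.0523335  0.09677913] 0.06514502388027048 [-0.72278741  0.28254073  0.23123518]
(array([-0.24,  0.31,  6.78]), array([-0.3, -0. ,  0.1]))
-1 0 [356.8 341.8]
-1 0.02 [356.7 301.4]
-1 0.03 [356.7 280.9]
1 0 [211.1 256.4]
1 0.02 [209.1 217.3]
1 0.03 [208.1 197.4]
```

View pics/g5.png

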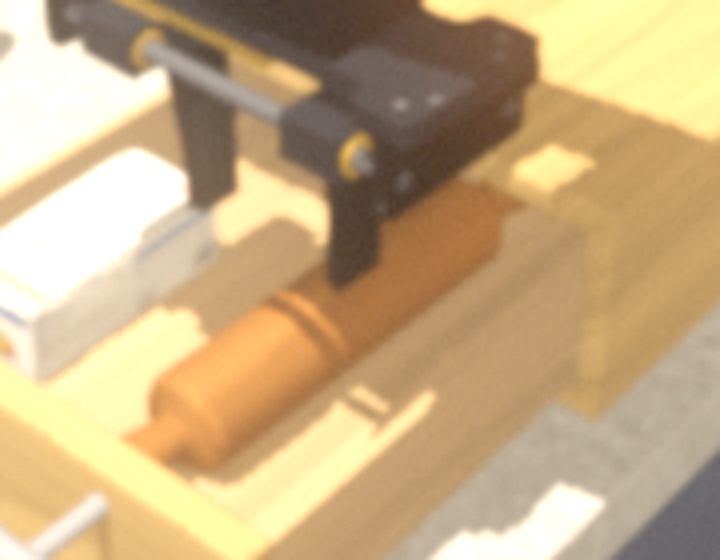

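Both fingertips, at (352,285) and (215,205), straddle the pin and sit about 26 mm behind nominal, so H is about 0.030.

Request:
{"api": "move_arm", "payload": {
  "commands": [
    {"hand":6.5,"travel":[-0.2,0.3,2],"twist":[0,0,0]},
    {"hand":6.5,"travel":[0,0,2],"twist":[0,0,0]},
    {"hand":6.5,"travel":[0,0,1],"twist":[0,0,0]},
    {"hand":6.5,"travel":[0,0,0.5],"twist":[0,0,0]},
    {"hand":6.5,"travel":[0,0,0.4],"twist":[0,0,0]}
  ]
}}

```text
time: 10.62
position: [0.505, 0.0508, 0.0403]
tool_rot: [0.704, 0.71, 0.0, 0.0]
ft_force: [-0.5, -1.2, 0.1]
grip_width: 0.0649
grip_force: 0.0
```

Request:
{"api": "move_arm", "payload": {
  "commands": [
    {"hand":6.5,"travel":[0,0,0.4],"twist":[0,0,0]},
    {"hand":6.5,"travel":[0,0,0.3],"twist":[0,0,0]},
    {"hand":6.5,"travel":[0,0,0.3],"twist":[0,0,0]},
    {"hand":6.5,"travel":[0,0,0],"twist":[0,0,0]}
  ]
}}

```text
time: 10.95
position: [0.5046, 0.0509, 0.0301]
tool_rot: [0.704, 0.71, 0.0, 0.0]
ft_force: [-0.2, 0.2, 0.4]
grip_width: 0.065
grip_force: 0.0
```

Request:
{"api": "move_arm", "payload": {
  "commands": [
    {"hand":4.0,"travel":[0,0,0],"twist":[0,0,0]},
    {"hand":4.0,"travel":[0,0,0],"twist":[0,0,0]},
    {"hand":4.0,"travel":[0,0,0],"twist":[0,0,0]},
    {"hand":4.0,"travel":[0,0,0],"twist":[0,0,0]},
    {"hand":4.0,"travel":[0,0,0],"twist":[0,0,0]}
  ]
}}

```text
time: 11.37
position: [0.5042, 0.0509, 0.0302]
tool_rot: [0.704, 0.71, -0.0, -0.0]
ft_force: [-0.6, 0.2, 1.7]
grip_width: 0.043
grip_force: 38.4
```

```bash
sed -i 's/^H=.027/H=.030/' h.py
python3 - <<'E'
from h import *
o=robot.get_obs();print(o["q"].round(2),o["position"],o["tool_rot"],o["grip_width"],o["grip_force"],o["ft_force"])
print(delta(o,tcp([.5025,.05,.056]),toolR()))
E
```

```text
[-0.12  0.66  1.86 -0.    0.62 -0.13] [0.50419756 0.05087339 0.03018723] [ 7.04076252e-01  7.10124265e-01 -2.82732693e-04 -2.83320673e-04] 0.04299072627905775 38.35388816893101 [-0.57817779  0.23839527  1.70863542]
(array([-0.09, -0.17,  0.42]), array([-0., -0.,  0.]))
```

```bash
cat >> h.py <<'E'
H=.020  # pin axis lies this far behind the TCP in the grasp
def rows(keys):
    "keys: (P,theta deg) poses of the gripped axis point -> travel/twist per row"
    for (P,a),(Q,b) in zip(keys,keys[1:]):
        ra,rb=toolR(np.radians(a)),toolR(np.radians(b))
        print((ra.inv().apply(tcp(Q,np.radians(b))-tcp(P,np.radians(a)))*100).round(2),b-a)
E
python3 - <<'E'
from h import *
K=[(np.array([.5042,.0509,.050]),0),(np.array([.5042,.0509,.056]),0)]
for i in range(1,10): K.append((np.array([.5042,.0509-.006*i/9,.056+.041*i/9]),2*i))
rows(K)
print("--lin"); c,s=np.cos(np.radians(18)),np.sin(np.radians(18))
E
```

```text
[ 0.   0.  -0.6] 0
[ 0.   -0.   -0.46] 2
[ 0.02 -0.   -0.46] 2
[ 0.04 -0.   -0.46] 2
[ 0.05 -0.   -0.46] 2
[ 0.07 -0.   -0.46] 2
[ 0.08 -0.   -0.46] 2
[ 0.1  -0.   -0.46] 2
[ 0.12 -0.   -0.46] 2
[ 0.13 -0.   -0.46] 2
--lin
```

Request:
{"api": "move_arm", "payload": {
  "commands": [
    {"hand":4.0,"travel":[0,0,0],"twist":[0,0,0]},
    {"hand":4.0,"travel":[0,0,-0.3],"twist":[0,0,0]},
    {"hand":4.0,"travel":[0,0,-0.3],"twist":[0,0,0]},
    {"hand":4.0,"travel":[0,0,0],"twist":[0,0,0]}
  ],
  "force": 55
}}

```text
time: 11.7
position: [0.505, 0.0509, 0.0364]
tool_rot: [0.704, 0.71, 0.0, 0.0]
ft_force: [-0.2, -0.2, -2.0]
grip_width: 0.0426
grip_force: 55.0
```

Request:
{"api": "move_arm", "payload": {
  "commands": [
    {"hand":4.0,"travel":[0,0,-0.46],"twist":[0,2,0]},
    {"hand":4.0,"travel":[0.02,0,-0.46],"twist":[0,2,0]},
    {"hand":4.0,"travel":[0.04,0,-0.46],"twist":[0,2,0]},
    {"hand":4.0,"travel":[0.05,0,-0.46],"twist":[0,2,0]},
    {"hand":4.0,"travel":[0.07,0,-0.46],"twist":[0,2,0]}
  ]
}}

```text
time: 12.12
position: [0.5047, 0.0511, 0.0594]
tool_rot: [0.701, 0.707, 0.062, -0.062]
ft_force: [-0.7, -0.1, -2.5]
grip_width: 0.0427
grip_force: 55.0
```

Request:
{"api": "move_arm", "payload": {
  "commands": [
    {"hand":4.0,"travel":[0.08,0,-0.46],"twist":[0,2,0]},
    {"hand":4.0,"travel":[0.1,0,-0.46],"twist":[0,2,0]},
    {"hand":4.0,"travel":[0.12,0,-0.46],"twist":[0,2,0]},
    {"hand":4.0,"travel":[0.13,0,-0.46],"twist":[0,2,0]},
    {"hand":4.0,"travel":[0,0,0],"twist":[0,0,0]}
  ]
}}

```text
time: 12.53
position: [0.5056, 0.0496, 0.0783]
tool_rot: [0.696, 0.701, 0.111, -0.11]
ft_force: [-0.8, -1.0, -1.8]
grip_width: 0.0423
grip_force: 55.0
```

Run:
```python
from h import *
np.set_printoptions(precision=4,suppress=True)
o=robot.get_obs();A=R.from_quat(o["tool_rot"]).as_matrix();print(A[:,0],np.degrees(np.arcsin(A[2,0])));P=o["position"]-H*A[:,2];print("P",P,o["ft_force"],o["moment"],o["q"].round(2))
c=cam("scene");k=dict(s=4,o=np.array([120,200]))
x=A[:,0]
for n,s in [("front",.103),("barrel front",.058),("barrel back",-.122),("back",-.167)]: print(n,P+x*s,proj(c,P+x*s,**k))
cv2.imwrite("pics/g6.png",cv2.convertScaleAbs(cv2.resize(c["frame"][200:340,120:310,::-1],None,fx=4,fy=4,interpolation=cv2.INTER_CUBIC),alpha=1.3))
```

```text
[-0.0066  0.9512  0.3086] 17.972752322110797
P [0.5056 0.0434 0.0973] [-0.7531 -0.9631 -1.8432] [-0.335   0.026   0.0251] [-0.32  0.6   1.85  0.4   0.84 -0.62]
front [0.5049 0.1414 0.1291] [213.4 311.6]
barrel front [0.5052 0.0986 0.1152] [303.2 284. ]
barrel back [ 0.5064 -0.0726  0.0597] [585.5 196.9]
back [ 0.5067 -0.1154  0.0458] [641.7 179.6]
```

View pics/g6.png

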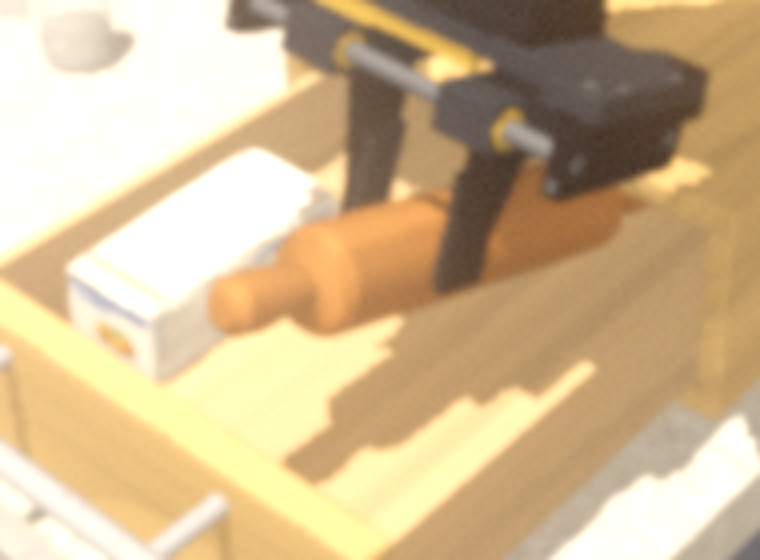

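Pin is tilted 18°: its front end at (232,307) is above the drawer front's level, the carton is undisturbed, and the pin sits about 9 mm further back in the grip than assumed. Drawing it out along its own axis now.

Request:
{"api": "move_arm", "payload": {
  "commands": [
    {"hand":4.0,"travel":[0.6,0,0],"twist":[0,0,0]},
    {"hand":4.0,"travel":[1.2,0,0],"twist":[0,0,0]},
    {"hand":4.0,"travel":[1.6,0,0],"twist":[0,0,0]},
    {"hand":4.0,"travel":[1.6,0,0],"twist":[0,0,0]},
    {"hand":4.0,"travel":[1.6,0,0],"twist":[0,0,0]}
  ]
}}

```text
time: 13.0
position: [0.5032, 0.116, 0.0988]
tool_rot: [0.695, 0.702, 0.11, -0.112]
ft_force: [0.3, -0.2, -1.6]
grip_width: 0.0425
grip_force: 55.0
```

Request:
{"api": "move_arm", "payload": {
  "commands": [
    {"hand":4.0,"travel":[1.6,0,0],"twist":[0,0,0]},
    {"hand":4.0,"travel":[1.6,0,0],"twist":[0,0,0]},
    {"hand":4.0,"travel":[1.6,0,0],"twist":[0,0,0]},
    {"hand":4.0,"travel":[1.6,0,0],"twist":[0,0,0]},
    {"hand":4.0,"travel":[1.6,0,0],"twist":[0,0,0]}
  ]
}}

```text
time: 13.42
position: [0.5021, 0.1924, 0.1235]
tool_rot: [0.695, 0.702, 0.11, -0.112]
ft_force: [0.6, -0.2, -1.9]
grip_width: 0.0431
grip_force: 55.0
```

Request:
{"api": "move_arm", "payload": {
  "commands": [
    {"hand":4.0,"travel":[2,0,0],"twist":[0,0,0]},
    {"hand":4.0,"travel":[2,0,0],"twist":[0,0,0]},
    {"hand":4.0,"travel":[2,0,0],"twist":[0,0,0]},
    {"hand":4.0,"travel":[2,0,0],"twist":[0,0,0]},
    {"hand":4.0,"travel":[2,0,0],"twist":[0,0,0]}
  ]
}}

```text
time: 13.83
position: [0.5007, 0.2875, 0.1544]
tool_rot: [0.695, 0.702, 0.109, -0.112]
ft_force: [0.5, -0.5, -2.1]
grip_width: 0.0425
grip_force: 55.0
```

Run:
```python
from h import *
np.set_printoptions(precision=4,suppress=True)
o=robot.get_obs();A=R.from_quat(o["tool_rot"]).as_matrix();x=A[:,0];print(np.degrees(np.arcsin(A[2,0])));P=o["position"]-H*A[:,2];print("P",P,o["ft_force"],o["moment"],o["q"].round(2))
print("back",P-x*.177,"front",P+x*.093,o["grip_width"])
```

```text
17.991512796683168
P [0.5008 0.2814 0.1734] [ 0.5445 -0.458  -2.0688] [-0.3441  0.0215 -0.0112] [ 0.15  0.5   1.72  0.4   0.91 -0.1 ]
back [0.5025 0.113  0.1187] front [0.5    0.3698 0.2021] 0.0425078476380682
```

Request:
{"api": "move_arm", "payload": {
  "commands": [
    {"hand":4.0,"travel":[2.2,0,-0.7],"twist":[0,0,0]},
    {"hand":4.0,"travel":[2.2,0,-0.7],"twist":[0,0,0]},
    {"hand":4.0,"travel":[2.2,0,-0.7],"twist":[0,0,0]},
    {"hand":4.0,"travel":[2.2,0,-0.7],"twist":[0,0,0]},
    {"hand":4.0,"travel":[2.2,0,-0.7],"twist":[0,0,0]}
  ]
}}

```text
time: 14.25
position: [0.4994, 0.3811, 0.2218]
tool_rot: [0.695, 0.702, 0.109, -0.112]
ft_force: [0.5, 0.1, -2.3]
grip_width: 0.0424
grip_force: 55.0
```

Request:
{"api": "move_arm", "payload": {
  "commands": [
    {"hand":4.0,"travel":[2.1,0,-0.7],"twist":[0,-2,0]},
    {"hand":4.0,"travel":[1.2,0,-0.7],"twist":[0,-2,0]},
    {"hand":4.0,"travel":[0.6,0,-0.3],"twist":[0,-3,0]},
    {"hand":4.0,"travel":[0.2,0,0],"twist":[0,-3,0]},
    {"hand":4.0,"travel":[0,0,0],"twist":[0,-3,0]}
  ]
}}

```text
time: 14.67
position: [0.4994, 0.4154, 0.2499]
tool_rot: [0.703, 0.71, 0.03, -0.03]
ft_force: [0.1, 0.2, -2.1]
grip_width: 0.0428
grip_force: 55.0
```

Request:
{"api": "move_arm", "payload": {
  "commands": [
    {"hand":4.0,"travel":[0,0,0],"twist":[0,-2.5,0]},
    {"hand":4.0,"travel":[0,0,0],"twist":[0,-2.5,0]},
    {"hand":4.0,"travel":[0,0,0],"twist":[0,0,0]},
    {"hand":4.0,"travel":[0,0,0],"twist":[0,0,0]}
  ]
}}

```text
time: 15.0
position: [0.4996, 0.4149, 0.2487]
tool_rot: [0.703, 0.711, -0.0, -0.001]
ft_force: [0.1, 0.2, -1.2]
grip_width: 0.0426
grip_force: 55.0
```

Run:
```python
from h import *
np.set_printoptions(precision=4,suppress=True)
o=robot.get_obs();A=R.from_quat(o["tool_rot"]).as_matrix();x=A[:,0];print(np.degrees(np.arcsin(A[2,0])));P=o["position"]-H*A[:,2];print("P",P,o["ft_force"],o["moment"],o["q"].round(2))
print("back",P-x*.177,"front",P+x*.093)
c=cam("scene")
for s in(.093,-.177): print(proj(c,P+x*s))
cv2.imwrite("pics/g7.png",cv2.resize(c["frame"][:,:,::-1],(800,600),interpolation=cv2.INTER_CUBIC))
```

```text
0.0217006928366023
P [0.4996 0.4149 0.2687] [ 0.1337  0.2182 -1.2441] [-0.0425  0.0244  0.0067] [0.52 0.52 1.32 0.   1.31 0.51]
back [0.5015 0.2379 0.2687] front [0.4986 0.5078 0.2688]
[-338.7  591.8]
[158.  351.8]
```

View pics/g7.png

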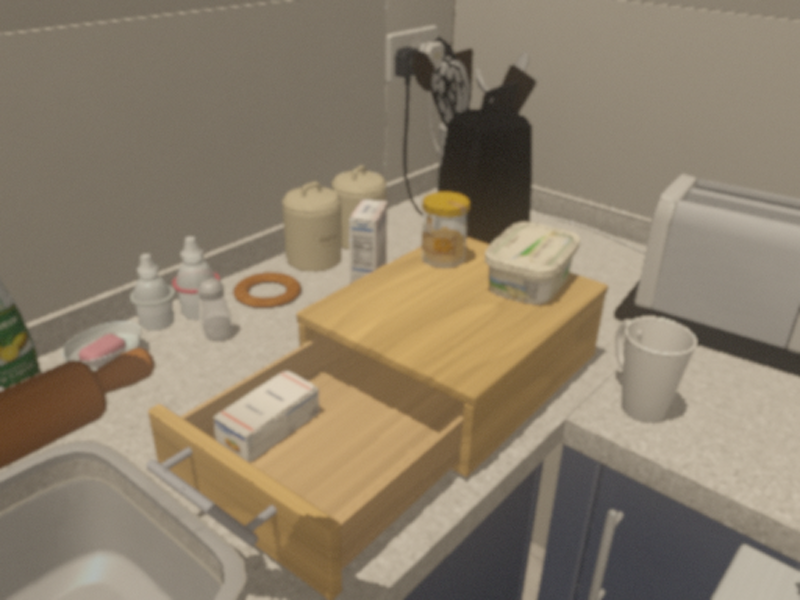

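The drawer is open to its stop, and the carton, tub and jar are undisturbed. The pin is held in front; its back end is at (150,362) and its barrel-back shoulder is centred near (82,397). I'll check its level against those.

Run:
```python
from h import *
o=robot.get_obs();P=o["position"]+np.array([0,0,H]);print(o["ft_force"],o["moment"],o["joint_velocities"].round(3))
c=cam("scene");t=cam("top")
for a in(-2,0,2,4):
  x=toolR(np.radians(a)).as_matrix()[:,0];print(a,proj(c,P-x*.177),proj(c,P-x*.132),proj(c,P-x*.132+[0,0,.022]),proj(c,P-x*.132-[0,0,.022]))
# brown pixels: shoulder-to-silhouette edges by column
f=c["frame"].astype(int);m=(f[...,0]-f[...,2]>35)&(f[...,0]<170)
m=m[:,:105]
for u in(2,15,30,45,58,66,75,85,93):
  v=np.nonzero(m[200:320,u])[0]+200;print(u*1.5625,(v.min()*1.5625,v.max()*1.5625) if len(v) else None)
```

```text
[-0.80350665  0.32011531 -2.37292437] [-0.03902032  0.06711246  0.02541163] [-0.022 -0.005  0.002 -0.006  0.001  0.001]
-2 [157.5 344.2] [100.4 373.4] [ 94.2 346.3] [106.2 399.3]
0 [158.9 351.3] [101.7 378.8] [ 95.6 352. ] [107.5 404.5]
2 [160.  358.4] [102.8 384.4] [ 96.8 357.8] [108.6 409.8]
4 [160.8 365.6] [103.7 389.9] [ 97.8 363.6] [109.5 415.1]
3.125 (np.float64(345.3125), np.float64(465.625))
23.4375 (np.float64(332.8125), np.float64(456.25))
46.875 (np.float64(370.3125), np.float64(443.75))
70.3125 (np.float64(360.9375), np.float64(431.25))
90.625 (np.float64(368.75), np.float64(420.3125))
103.125 (np.float64(353.125), np.float64(412.5))
117.1875 (np.float64(343.75), np.float64(387.5))
132.8125 (np.float64(346.875), np.float64(382.8125))
145.3125 (np.float64(348.4375), np.float64(378.125))
```

Run:
```python
from h import *
from scipy.optimize import least_squares
o=robot.get_obs();P=o["position"]+np.array([0,0,H]);c=cam("scene")
f=cv2.resize(c["frame"],(800,600),interpolation=cv2.INTER_CUBIC).astype(int)
m=(f[...,0]-f[...,2]>35)&(f[...,0]<170)
us=np.arange(3,92,8)
lo=np.array([m[380:500,u].nonzero()[0].max()+380 for u in us]);up=np.array([np.min(np.nonzero(m[355:420,u])[0])+355 for u in us])
print(lo,up)
ph=np.linspace(0,2*np.pi,120)
def edge(a,dz,low):
    x=toolR(np.radians(a)).as_matrix()[:,0];y=toolR(0).as_matrix()[:,1];n=np.cross(x,y)
    out=[]
    pts=np.array([[proj(c,P+[0,0,dz]+x*s+.022*(np.cos(q)*y+np.sin(q)*n)) for q in ph] for s in np.linspace(-.14,-.03,23)])
    r=[]
    for u in us:
        vs=[np.interp(u,pts[::-1,j,0],pts[::-1,j,1]) if pts[0,j,0]<pts[-1,j,0] else np.interp(u,pts[::-1,j,0],pts[::-1,j,1]) for j in range(len(ph))]
        r.append(max(vs) if low else min(vs))
    return np.array(r)
for a in(-2,0,2,4): print(a,(edge(a,0,1)-lo).round(1),(edge(a,0,0)-up).round(1))
```

```text
[465 461 457 452 448 445 441 437 433 428 425 420] [355 355 381 378 375 370 367 364 362 359 357 360]
-2 [-2.6 -3.  -3.4 -2.7 -3.1 -4.5 -4.8 -5.2 -5.5 -4.9 -6.3 -5.6] [ 27.3  23.5  -6.3  -7.1  -7.9  -6.6  -7.4  -8.2 -10.  -10.8 -12.6 -19.4]
0 [ 0.2 -0.  -0.1  0.7  0.6 -0.6 -0.7 -0.8 -1.  -0.1 -1.3 -0.4] [ 31.2  27.7  -2.   -2.5  -3.   -1.6  -2.2  -2.7  -4.3  -4.8  -6.4 -12.9]
2 [2.8 2.9 3.  4.1 4.2 3.2 3.3 3.5 3.5 4.6 3.7 4.8] [35.  31.6  2.3  2.   1.7  3.3  3.   2.6  1.3  1.  -0.4 -6.7]
4 [5.6 5.8 6.2 7.4 7.8 7.  7.3 7.7 7.9 9.2 8.6 9.9] [38.7 35.6  6.5  6.3  6.2  8.1  8.   7.9  6.8  6.6  5.5 -0.6]
```

The pin is level to within about 1° and still.

```bash
python3 -c "
from rig import robot
o=robot.get_obs();print(o['joint_velocities'].round(3),o['grip_force']);print(robot.hand_in())"
```

```text
[-0.009 -0.    -0.008 -0.003  0.002 -0.001] 54.993434585630894
the job is handed in; nothing more can be done
None
```

The job is handed in: the drawer is out to its stop, and the pin was drawn out slantwise with no sign of touching the wood. The gripper holds it still and level (within about 1°), in front of the chest and about 15 cm above its top; the carton, tub and jar look undisturbed.

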